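# Seat the spinner rotor on its drive key

## Robot

A 6-joint arm with a two-finger parallel gripper is mounted at the origin on a cart in front of the work surface, level with it; the furniture and walls round the work are solid. World frame = base frame: x ahead of the robot, y to its left, z up, the work surface at z = 0. Lengths are in m, angles in rad, forces in N, time in s.
With the tool pointing down it reaches from about 0.35 to 0.85 m from the base axis. Payload 8.1 kg.
Tool frame: the origin (TCP) lies at the very end of the fingers, on their centre line; the grasp point (between the pads) lies 19 mm behind it (grasp_offset is the distance from the TCP to the grasp point, in m); z points along the fingers, y is the direction in which the jaws open and shut (so a half turn about z gives the same grasp; the last joint's range is limited). The gripper opens to 93 mm and grips with 3 to 60 N. Pads are 15 mm wide; open, the fingers measure 128 mm over their backs; the gripper's body (75 mm by 188 mm) begins 65 mm behind the grasp point.
Start: joints at [1.244, 0.13, 1.488, -0, 1.523, -0.085], TCP at [0.144, 0.583, 0.197] pointing down, gripper open.
Joint ranges: [-2.96, 2.96], [-0.89, 2.26], [0.02, 2.5], [-1.34, 4.48], [0, 2.73], [-2.66, 2.66]. Speed limits (rad/s): [2.39, 2.39, 2.79, 3.14, 3.14, 3.14].

## Interface

Orientations are given as a rotation vector (axis times angle).
In Python, from plant import read_state, read_camera, close_job, search_frame, masks_of, grasp_offset gives the robot as it stands.
- The arm moves only by the tool drive_tool, never from a script. Its argument "plan" is a list of rows, each an object with "claw": the closure, from 0 (fully open) to 1 (shut); "linear": the shift along the tool's x, y, z in cm, a list of three; "angular": the turn, a rotation vector about the tool's x, y, z in degrees, a list of three. In form: [{"claw": claw, "linear": [tx, ty, tz], "angular": [ax, ay, az]}, ...]. A call has 1 to 12 rows; each row shifts and turns the commanded pose from where the row before left it, along the tool's axes as they then stand; what a row does not reach is not made up. A row lasts 1/8 s, in which the tool goes at most 62.5 mm and 10.7 degrees, less where a joint would pass 70% of its speed; a pose out of reach is approached as far as the arm can. A call is refused whole if a number of a shift passes 6.25 or a number of a turn 10.7, either way. A call with a gripper value outside its range is refused whole. The fingers move at their own pace and stop on an object; "newtons" is the grip in N (left out, the last holds). Time passes only in rows, so rows that do not move let the fingers close. It gives the time, the measured TCP pose, the force and the opening at its end, in the units of the state.
- read_state(): the state, without advancing time (a new reading comes with each control period).
- read_camera(name): name is "scene" or "top"; returns a dict with "pixels" (384x512x3 uint8, red, green, blue), "K" (3x3 intrinsics, pixels), "D" ([k1, k2, p1, p2, k3] as OpenCV has them; the pictures are not rectified), "xyz" and "attitude" of the camera in the world. Camera axes: x right, y up, looking along -z (the intrinsics and any distortion apply to the point x, -y, -z); pixel columns grow to the right and rows downward; lengths in m; the calibration is good to about 2 mm. A picture is of the moment at which its call begins. There is no depth.
- close_job(): hands the job in, once; it reports no verdict.
Trained networks look in a picture, given as the dict that the camera call returned (one of the last four; its "shot" number tells which), for a name from the list of things; names that differ only in an ending like _2 or _b are one class to them, and where a whole thing is asked for, a point or a joint stands for the part that bears it (a point fixed in the world has none). Each returns a list of dicts, best first, with "p" (0 to 1); they miss things now and then, are a little off and sometimes report something else, mostly with a low value. They report only what shows in the picture. A call takes as long as a camera call. They do not tell look-alikes from the thing itself.
- search_frame(picture, label): "at" ([x, y, z] in m, in world coordinates, good to about 4 mm: the middle of the surface that is visible of it).
- masks_of(picture, label): "mask" (384x512 bool, what is visible of it).
The state is a dict: "t": time; "q": joint angles; "dq": joint speeds; "joint_torque": joint torques, N m; "tool_pos": TCP position; "orientation": TCP orientation; "force": force on the tool from outside, world axes, zero at the start; "wrist_torque": the same for the moment, N m; "opening": finger opening in m.
Only numpy, scipy, OpenCV 4.12 (cv2) and the standard library are available. Lean on these libraries where they do the work, as an engineer would, in place of code of your own. Each camera call takes 0.05 s, during which the arm holds its last target.

## Task

One of the two small bench spinners has its rotor sitting proud: it is on the spindle, but it rides on top of the drive key because it is turned crosswise. Turn that rotor by its grip bar, without lifting it off the spindle, until its keyway lines up with the key (grip bar in line with the two index ribs), let it drop fully home, level, and let go. Leave the other rotor, which is already seated, alone.

Things in the scene. Friction and masses are not known exactly. Their poses are not given: they have to be found in the camera images.
- rotor_proud: Loose aluminium rotor, 0.1-0.2 kg, resting on drive_a's key 10 mm above its deck. Origin: on its axis at the hub's underside, z up. Disc 80 mm across, 28-36 mm up. Grip bar on top: along its x axis, 44 long, 12 thick, centred, 36-69 mm up. Keyway across the hub's underside along x, right below the bar: 15 wide, 12 deep. A half turn changes nothing. Bar starts 40-90 degrees off the key, either way.
- drive_a: White fixed spinner base under the proud rotor, 124 (x) by 104 mm (y). Origin: centre of underside, z up. Deck 36 mm up. On its centre a fixed key along x, 36 long, 8 wide, 10 mm tall, and a fixed 11 mm spindle reaching 24 mm above the deck. Two dark index ribs at the +x and -x ends of the top are in line with the key. The rotor drops 10 mm when keyway and key agree to about 10 degrees.
- rotor_seated: The other rotor, of the same shape, size and axes as rotor_proud. It is already seated on drive_b: its hub lies flat on the deck, its origin 36 mm above the table and its bar in line with the index ribs. Leave it alone.
- drive_b: The other white spinner base, of the same shape, size and axes as drive_a; it carries the seated rotor. The two bases stand side by side, either one on the left.
There are look-alikes about, which are no part of the job. Leave any blue or red look-alike of the rotor_proud alone. What is shaped like the drive_a but pink is not meant.

How it is judged:
By the outcome, as a careful person would: the job done as asked, in the order asked, and still so for the second after the job is handed in, with the robot touching nothing.
It also fails if it takes over 32 s, if anything falls off the work surface, if the arm or the gripper's body presses on something with over 40 N, if the wrist force passes 120 N, or if a joint passes its speed limit or range.

## Working session

There is one attempt and no reset: what is moved stays moved. The work goes in short steps, Python scripts to look and compute and a tool call to move; the robot and the scene stay as the last step left them, time stands still between calls to the robot, and variables do not carry over. Pictures are saved under pics/ and viewed, and the job is handed in when it is done.

Besides the shell and the picture viewer there is one more tool, called as name([rows], argument=value, ...), one row to a line, values as JSON. drive_tool: Moves the arm, as the interface text tells. Its arguments: {"type":"object","properties":{"plan":{"type":"array"},"newtons":{"type":"number"}},"required":["plan"]}

```bash
mkdir -p pics; ls
cat > h.py <<'E'
import numpy as np,cv2
from plant import *
from scipy.spatial.transform import Rotation as R
def att(c):
    a=np.array(c["attitude"],float)
    return a if a.shape==(3,3) else R.from_rotvec(a).as_matrix() if a.size==3 else R.from_quat(a).as_matrix()
def proj(c,P):
    P=np.atleast_2d(P).astype(float); p=(P-np.array(c["xyz"]))@att(c)
    p=p*[1,-1,-1]
    return cv2.projectPoints(p,np.zeros(3),np.zeros(3),np.array(c["K"],float),np.array(c["D"],float))[0][:,0]
def ray(c,uv,z):
    uv=np.array(uv,float).reshape(-1,1,2)
    n=cv2.undistortPoints(uv,np.array(c["K"],float),np.array(c["D"],float))[:,0]
    d=np.c_[n[:,0],-n[:,1],-np.ones(len(n))]@att(c).T
    o=np.array(c["xyz"]); return o+d*((z-o[2])/d[:,2])[:,None]
def save(im,n,s=1):
    im=cv2.resize(im,None,fx=s,fy=s,interpolation=cv2.INTER_CUBIC); cv2.imwrite("pics/"+n,im[:,:,::-1])
E
python3 - <<'E'
from h import *
for n in("scene","top"):
    c=read_camera(n); save(c["pixels"],n+"0.png",1.5)
    print(n,c["xyz"],c["attitude"])
    for l in("rotor_proud","drive_a"):
        for d in search_frame(c,l): print(l,round(d["p"],2),np.round(d["at"],3),proj(c,d["at"]).round())
print(read_state(),grasp_offset)
E
```

```text
pics
scene [-0.49549834  0.727995    1.37753616] [ 0.43730568 -0.71591798 -1.93120632]
drive_a 0.77 [0.539 0.625 0.032] [[139. 224.]]
top [0.46407954 0.2093809  1.32241825] [ 0.03062473 -0.04142023 -1.56883755]
rotor_proud 0.96 [0.466 0.183 0.081] [[257. 210.]]
rotor_proud 0.87 [0.617 0.267 0.037] [[232. 166.]]
rotor_proud 0.68 [ 0.474 -0.144  0.071] [[354. 207.]]
rotor_proud 0.66 [0.618 0.155 0.034] [[264. 165.]]
drive_a 0.83 [0.462 0.182 0.031] [[256. 211.]]
{'t': 0.3, 'q': array([ 1.24362971e+00,  1.30672321e-01,  1.48855395e+00, -1.32173728e-05,
        1.52301131e+00, -8.53732079e-02]), 'dq': array([ 4.40402746e-04, -2.99782388e-03, -1.73355288e-03, -1.90824159e-03,
        7.71128112e-04, -4.02678559e-05]), 'joint_torque': array([-1.78969622e-04, -5.59043741e+01, -4.91252124e+01,  7.65988324e-02,
        2.94573291e-02, -9.77809441e-05]), 'tool_pos': array([0.14356812, 0.58235875, 0.1967779 ]), 'orientation': array([-3.78868279e-01, -3.11854349e+00,  9.95776479e-04]), 'force': array([0.23158263, 0.37850485, 0.6879173 ]), 'wrist_torque': array([-0.03195257, -0.02428703, -0.02866973]), 'opening': 0.09300085878698681} 0.0188
```

View pics/scene0.png

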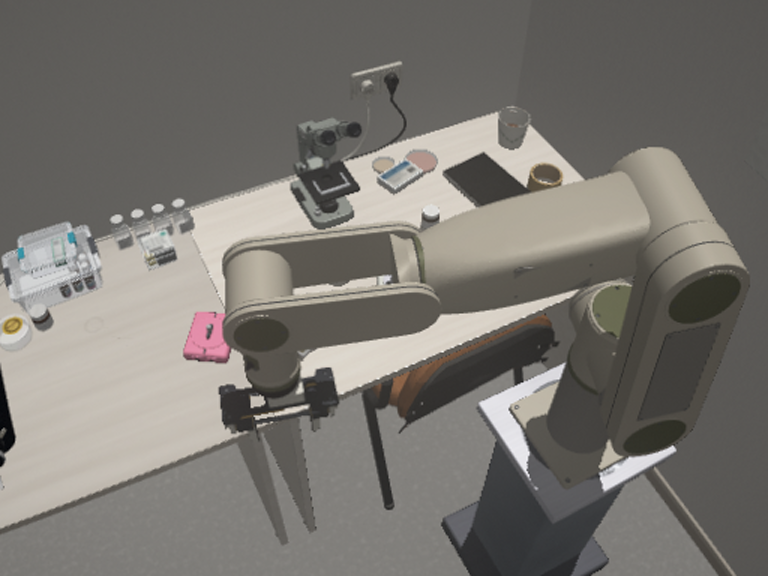

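View pics/top0.png

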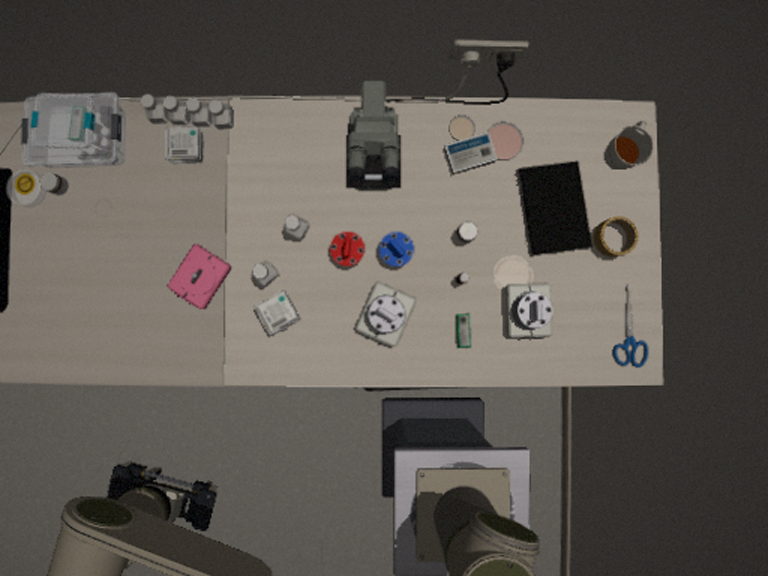

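Run:
```python
from h import *
c=read_camera("top"); p=c["pixels"]
a=p[180:240,225:300]; b=p[180:240,315:390]
save(np.hstack([a,b]),"crop.png",5)
for l in("rotor_proud","drive_a"):
    for i,d in enumerate(masks_of(c,l)):
        ys,xs=np.nonzero(d["mask"]); print(l,round(d["p"],2),xs.mean().round(1),ys.mean().round(1),len(xs),xs.min(),xs.max(),ys.min(),ys.max(), cv2.minAreaRect(np.c_[xs,ys].astype(np.float32)))
```

```text
rotor_proud 0.73 263.8 165.3 381 253 274 154 176 ((264.0, 165.5), (21.92030906677246, 20.50609588623047), 45.0)
rotor_proud 0.7 257.7 208.7 453 246 269 197 220 ((257.7500305175781, 208.75003051757812), (23.33452033996582, 22.62741470336914), 45.0)
rotor_proud 0.62 231.9 164.6 454 221 244 153 176 ((232.5, 164.5), (23.0, 23.0), 90.0)
drive_a 0.79 132.3 183.8 1073 112 153 162 204 ((132.1247100830078, 183.82333374023438), (31.044780731201172, 36.18687438964844), 35.21759033203125)
drive_a 0.69 349.4 206.0 628 337 368 189 224 ((352.5, 206.5), (35.0, 31.0), 90.0)
```

View pics/crop.png

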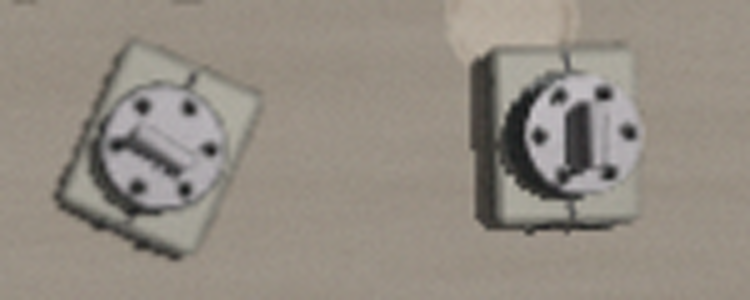

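```bash
cat > fit.py <<'E'
from h import *
def model(x,y,yaw,bar,z0=0.046):
    T=lambda P,a:np.c_[np.array(P)[:,:2]@np.array([[np.cos(a),-np.sin(a)],[np.sin(a),np.cos(a)]]).T+[x,y],np.array(P)[:,2]]
    a=.062;b=.052
    deck=T([[a,b,.036],[-a,b,.036],[-a,-b,.036],[a,-b,.036]],yaw)
    rib=T([[a,0,.036],[-a,0,.036]],yaw)
    t=np.linspace(0,2*np.pi,40)
    disc=T(np.c_[.04*np.cos(t),.04*np.sin(t),0*t+z0+.036],0)
    br=T([[s*.022,u*.006,z0+.069] for s,u in((1,1),(-1,1),(-1,-1),(1,-1))],bar)
    return deck,rib,disc,br
def overlay(c,pars,name,z0=.046,s=8,w=40):
    u,v=proj(c,[pars[0],pars[1],.06])[0].round().astype(int)
    im=c["pixels"][max(v-w,0):v+w,max(u-w,0):u+w]; im=cv2.resize(im,None,fx=s,fy=s,interpolation=cv2.INTER_CUBIC)
    o=im.copy()
    for P,col in zip(model(*pars,z0=z0),((0,255,0),(255,255,0),(255,0,0),(0,0,255))):
        q=((proj(c,P)-[max(u-w,0),max(v-w,0)]+.5)*s).astype(np.int32); cv2.polylines(o,[q],True,col,1)
    cv2.imwrite("pics/"+name,cv2.resize(o,(600,600))[:,:,::-1])
E
python3 - <<'E'
from fit import *
c=read_camera("top")
px=lambda u,v:(225+u/5-.5,180+v/5-.5)
r=ray(c,[px(195,74),px(127,222)],.036);print(r)
d=ray(c,[px(164,147)],.082);print(d)
b=ray(c,[px(118,131),px(130,122),px(197,158)],.115);print(b)
k=r.mean(0); yaw=np.arctan2(*(r[0]-r[1])[1::-1]); 
pars=[d[0][0],d[0][1],yaw,np.arctan2(*(b[2]-b[1])[1::-1])]
print(pars,np.degrees(pars[2:]))
overlay(c,pars,"ov1.png",w=24)
E
```

```text
[[0.51823327 0.15788145 0.036     ]
 [0.41720643 0.20421288 0.036     ]]
[[0.46817696 0.18012686 0.082     ]]
[[0.47826877 0.21038947 0.115     ]
 [0.48404666 0.20271012 0.115     ]
 [0.46105376 0.15975574 0.115     ]]
[np.float64(0.46817696340889625), np.float64(0.18012686106741113), np.float64(-0.4299869348711199), np.float64(-2.062272998169332)] [ -24.63643661 -118.159539  ]
```

View pics/ov1.png

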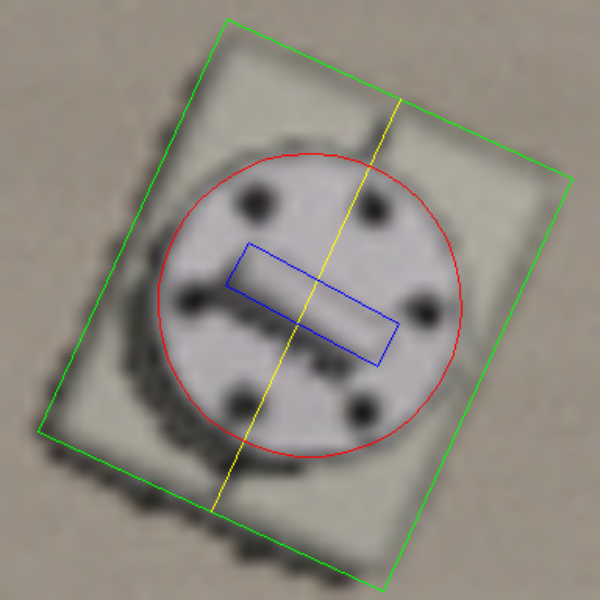

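Run:
```python
from h import *
s=read_state(); M=R.from_rotvec(s["orientation"]).as_matrix(); print(M.round(3))
print("delta tool cm",M.T@(np.array([.468,.181,.197])-s["tool_pos"])*100)
ya=np.degrees(np.arctan2(M[1,1],M[0,1])); print("jaw y yaw",ya, "q1-based")
```

```text
[[-0.971  0.239 -0.   ]
 [ 0.239  0.971 -0.   ]
 [-0.    -0.    -1.   ]]
delta tool cm [-4.11064858e+01 -3.12183886e+01  1.49089243e-02]
jaw y yaw 76.14525296311874 q1-based
```

drive_tool([
  {"claw": 0,"linear": [-4.11,-3.12,0],"angular": [0,0,0]},
  {"claw": 0,"linear": [-4.11,-3.12,0],"angular": [0,0,0]},
  {"claw": 0,"linear": [-4.11,-3.12,0],"angular": [0,0,0]},
  {"claw": 0,"linear": [-4.11,-3.12,0],"angular": [0,0,0]},
  {"claw": 0,"linear": [-4.11,-3.12,0],"angular": [0,0,0]},
  {"claw": 0,"linear": [-4.11,-3.12,0],"angular": [0,0,0]},
  {"claw": 0,"linear": [-4.11,-3.12,0],"angular": [0,0,0]},
  {"claw": 0,"linear": [-4.11,-3.12,0],"angular": [0,0,0]},
  {"claw": 0,"linear": [-4.11,-3.12,0],"angular": [0,0,0]},
  {"claw": 0,"linear": [-4.11,-3.12,0],"angular": [0,0,0]},
  {"claw": 0,"linear": [0,0,0],"angular": [0,0,0]},
])

```text
t: 1.88
tool_pos: [0.4696, 0.1785, 0.1972]
orientation: [0.386, 3.117, -0.001]
force: [-0.5, -0.2, 0.4]
opening: 0.093
```

drive_tool([
  {"claw": 0,"linear": [0,0,0],"angular": [0,0,9]},
  {"claw": 0,"linear": [0,0,0],"angular": [0,0,9]},
  {"claw": 0,"linear": [0,0,0],"angular": [0,0,9]},
  {"claw": 0,"linear": [0,0,0],"angular": [0,0,9]},
  {"claw": 0,"linear": [0,0,0],"angular": [0,0,9]},
  {"claw": 0,"linear": [0,0,0],"angular": [0,0,9]},
  {"claw": 0,"linear": [0,0,0],"angular": [0,0,9]},
  {"claw": 0,"linear": [0,0,0],"angular": [0,0,9]},
  {"claw": 0,"linear": [0,0,0],"angular": [0,0,9]},
  {"claw": 0,"linear": [0,0,0],"angular": [0,0,9]},
  {"claw": 0,"linear": [0,0,0],"angular": [0,0,9]},
  {"claw": 0,"linear": [0,0,0],"angular": [0,0,5]},
])

```text
t: 3.38
tool_pos: [0.4674, 0.1822, 0.1973]
orientation: [-2.693, -1.617, -0.0]
force: [-0.6, 0.7, -0.3]
opening: 0.093
```

Run:
```python
from fit import *
s=read_state(); M=R.from_rotvec(s["orientation"]).as_matrix()
print(s["t"],s["q"].round(2),s["tool_pos"],"yaw",np.degrees(np.arctan2(M[1,1],M[0,1])),M[:,2])
print("delta",M.T@(np.array([.468,.181,.087])-s["tool_pos"])*100)
c=read_camera("scene"); overlay(c,[.468,.1805,-.43,-2.06],"sc1.png",w=50)
```

```text
3.375 [ 0.27 -0.14  1.76  0.    1.52  0.76] [0.46737042 0.18221293 0.19725287] yaw -28.025226977077974 [-6.45819909e-05  3.84236320e-04 -9.99999924e-01]
delta [-0.08089412  0.11518558 11.02523587]
```

View pics/sc1.png

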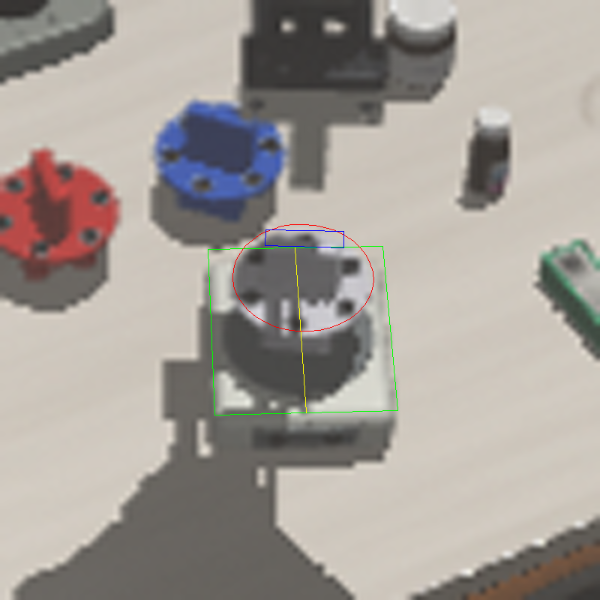

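drive_tool([
  {"claw": 0,"linear": [-0.08,0.1,3],"angular": [0,0,0]},
  {"claw": 0,"linear": [0,0,3],"angular": [0,0,0]},
  {"claw": 0,"linear": [0,0,2],"angular": [0,0,0]},
  {"claw": 0,"linear": [0,0,1.5],"angular": [0,0,0]},
  {"claw": 0,"linear": [0,0,1],"angular": [0,0,0]},
  {"claw": 0,"linear": [0,0,0.5],"angular": [0,0,0]},
  {"claw": 0,"linear": [0,0,0],"angular": [0,0,0]},
])

```text
t: 4.3
tool_pos: [0.4686, 0.1801, 0.0873]
orientation: [2.691, 1.622, 0.0]
force: [0.3, 0.1, -0.4]
opening: 0.093
```

Run:
```python
from h import *
c=read_camera("scene"); u,v=proj(c,[.468,.181,.09])[0].astype(int)
save(c["pixels"][v-45:v+45,u-60:u+60],"sc2.png",6)
```

```text
(no output)
```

View pics/sc2.png

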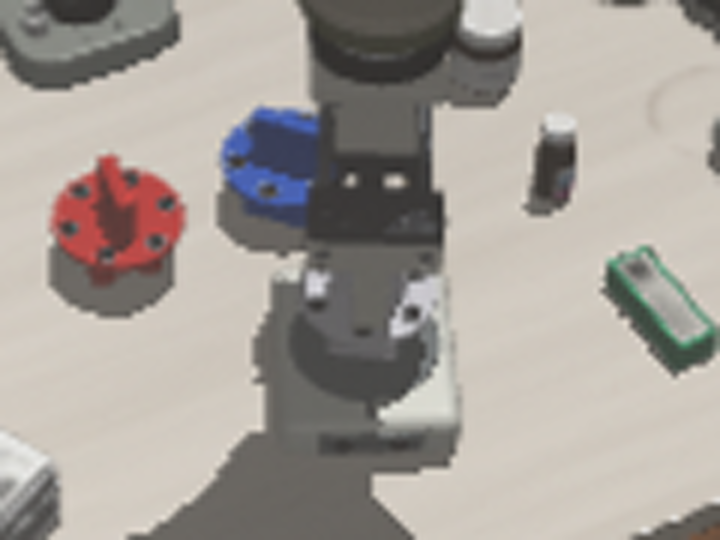

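The finger stands centred over the disc at about (365,290), clear of the blue and red look-alikes. Closing gently.

drive_tool([
  {"claw": 1,"linear": [0,0,0],"angular": [0,0,0]},
  {"claw": 1,"linear": [0,0,0],"angular": [0,0,0]},
  {"claw": 1,"linear": [0,0,0],"angular": [0,0,0]},
  {"claw": 1,"linear": [0,0,0],"angular": [0,0,0]},
  {"claw": 1,"linear": [0,0,0],"angular": [0,0,0]},
  {"claw": 1,"linear": [0,0,0],"angular": [0,0,0]},
], newtons=8)

```text
t: 5.1
tool_pos: [0.4685, 0.18, 0.0871]
orientation: [-2.691, -1.621, 0.0]
force: [-0.2, -0.7, 0.1]
opening: 0.0376
```

drive_tool([
  {"claw": 1,"linear": [0,0,0],"angular": [0,0,0]},
  {"claw": 1,"linear": [0,0,0],"angular": [0,0,0]},
  {"claw": 1,"linear": [0,0,0],"angular": [0,0,0]},
  {"claw": 1,"linear": [0,0,0],"angular": [0,0,0]},
  {"claw": 1,"linear": [0,0,0],"angular": [0,0,0]},
])

```text
t: 5.72
tool_pos: [0.4685, 0.18, 0.0871]
orientation: [2.691, 1.621, -0.0]
force: [-0.4, -0.2, 0.5]
opening: 0.012
```

drive_tool([
  {"claw": 1,"linear": [0,0,0],"angular": [0,0,-2]},
  {"claw": 1,"linear": [0,0,0],"angular": [0,0,-4]},
  {"claw": 1,"linear": [0,0,0],"angular": [0,0,-5]},
  {"claw": 1,"linear": [0,0,0],"angular": [0,0,-5]},
  {"claw": 1,"linear": [0,0,0],"angular": [0,0,-5]},
  {"claw": 1,"linear": [0,0,0],"angular": [0,0,-5]},
  {"claw": 1,"linear": [0,0,0],"angular": [0,0,-5]},
  {"claw": 1,"linear": [0,0,0],"angular": [0,0,-5]},
  {"claw": 1,"linear": [0,0,0],"angular": [0,0,-5]},
  {"claw": 1,"linear": [0,0,0],"angular": [0,0,-5]},
], newtons=12)

```text
t: 6.98
tool_pos: [0.4684, 0.18, 0.087]
orientation: [-1.838, -2.548, 0.0]
force: [-0.2, -0.4, -1.4]
opening: 0.012
```

Run:
```python
from h import *
s=read_state(); M=R.from_rotvec(s["orientation"]).as_matrix()
print(s["t"],s["tool_pos"],"yaw",np.degrees(np.arctan2(M[1,1],M[0,1])),s["force"],s["wrist_torque"],s["opening"])
c=read_camera("top"); save(c["pixels"][180:240,225:300],"t2.png",8)
c=read_camera("scene"); u,v=proj(c,[.468,.181,.09])[0].astype(int)
save(c["pixels"][v-45:v+45,u-60:u+60],"sc3.png",6)
```

```text
6.975 [0.46840123 0.1799962  0.08699633] yaw 18.39873981297322 [-0.17478256 -0.35249705 -1.37720202] [-0.13315946  0.03925996  0.03467526] 0.011960363984619167
```

View pics/sc3.png

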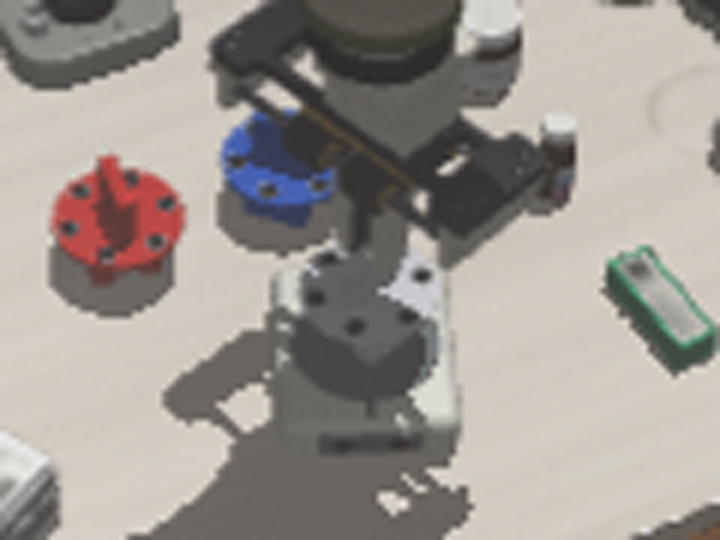

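drive_tool([
  {"claw": 1,"linear": [0,0,0],"angular": [0,0,-3]},
  {"claw": 1,"linear": [0,0,0],"angular": [0,0,-5]},
  {"claw": 1,"linear": [0,0,0],"angular": [0,0,-5]},
  {"claw": 1,"linear": [0,0,0],"angular": [0,0,-5]},
  {"claw": 1,"linear": [0,0,0],"angular": [0,0,-5]},
  {"claw": 1,"linear": [0,0,0],"angular": [0,0,-5]},
  {"claw": 1,"linear": [0,0,0],"angular": [0,0,-5]},
  {"claw": 1,"linear": [0,0,0],"angular": [0,0,-5]},
  {"claw": 1,"linear": [0,0,0],"angular": [0,0,-5]},
  {"claw": 1,"linear": [0,0,0],"angular": [0,0,-4]},
  {"claw": 1,"linear": [0,0,0],"angular": [0,0,0]},
  {"claw": 1,"linear": [0,0,0],"angular": [0,0,0]},
])

```text
t: 8.57
tool_pos: [0.4684, 0.1801, 0.0871]
orientation: [-0.679, -3.067, -0.0]
force: [-0.2, -0.6, -1.6]
opening: 0.0118
```

```bash
cat > look.py <<'E'
import sys
from h import *
s=read_state(); M=R.from_rotvec(s["orientation"]).as_matrix()
print(s["t"],s["tool_pos"],"yaw",np.degrees(np.arctan2(M[1,1],M[0,1])),s["force"],s["wrist_torque"],s["opening"])
c=read_camera("scene"); u,v=proj(c,[.468,.181,.09])[0].astype(int)
a=c["pixels"][v-45:v+45,u-45:u+45]
c=read_camera("top"); u,v=proj(c,[.468,.181,.06])[0].astype(int)
b=c["pixels"][v-30:v+30,u-30:u+30]
save(np.hstack([cv2.resize(x,(400,400),interpolation=cv2.INTER_CUBIC) for x in(a,b)]),sys.argv[1])
E
python3 look.py l1.png
```

```text
8.575 [0.46844978 0.18007543 0.08708987] yaw 65.02466961842087 [-0.22348248 -0.56913815 -1.55670889] [-0.01775812  0.01694672 -0.01917048] 0.01182469287688333
```

View pics/l1.png

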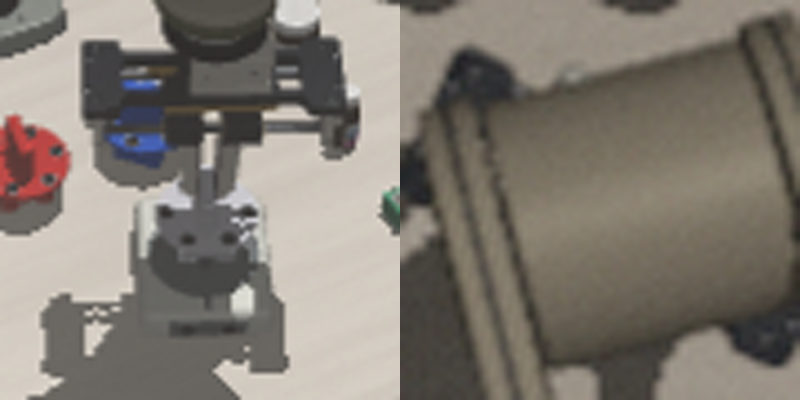

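Wrist z reads -1.6 N, which is the rotor's weight, so the keyway is probably over the key. Next I lower it with the grip, checking the force.

drive_tool([
  {"claw": 1,"linear": [0,0,0.1],"angular": [0,0,0]},
  {"claw": 1,"linear": [0,0,0.1],"angular": [0,0,0]},
  {"claw": 1,"linear": [0,0,0.1],"angular": [0,0,0]},
  {"claw": 1,"linear": [0,0,0],"angular": [0,0,0]},
])

```text
t: 9.18
tool_pos: [0.4684, 0.18, 0.084]
orientation: [-0.676, -3.068, 0.0]
force: [-0.0, 0.0, -1.0]
opening: 0.0119
```

drive_tool([
  {"claw": 1,"linear": [0,0,0.1],"angular": [0,0,0]},
  {"claw": 1,"linear": [0,0,0.1],"angular": [0,0,0]},
  {"claw": 1,"linear": [0,0,0.1],"angular": [0,0,0]},
  {"claw": 1,"linear": [0,0,0.1],"angular": [0,0,0]},
  {"claw": 1,"linear": [0,0,0.1],"angular": [0,0,0]},
  {"claw": 1,"linear": [0,0,0.1],"angular": [0,0,0]},
  {"claw": 1,"linear": [0,0,0],"angular": [0,0,0]},
])

```text
t: 10.05
tool_pos: [0.4684, 0.18, 0.078]
orientation: [-0.676, -3.068, 0.0]
force: [-0.4, -0.8, -1.8]
opening: 0.0119
```

drive_tool([
  {"claw": 1,"linear": [0,0,0.05],"angular": [0,0,0]},
  {"claw": 1,"linear": [0,0,0.05],"angular": [0,0,0]},
  {"claw": 1,"linear": [0,0,0],"angular": [0,0,0]},
])

```text
t: 10.42
tool_pos: [0.4687, 0.18, 0.0773]
orientation: [0.676, 3.068, 0.0]
force: [0.5, 0.2, 1.3]
opening: 0.0118
```

Contact with the deck (force z is now positive). Releasing.

drive_tool([
  {"claw": 0.75,"linear": [0,0,0],"angular": [0,0,0]},
  {"claw": 0.75,"linear": [0,0,0],"angular": [0,0,0]},
  {"claw": 0.5,"linear": [0,0,0],"angular": [0,0,0]},
  {"claw": 0.5,"linear": [0,0,0],"angular": [0,0,0]},
  {"claw": 0.3,"linear": [0,0,0],"angular": [0,0,0]},
  {"claw": 0.3,"linear": [0,0,0],"angular": [0,0,0]},
])

```text
t: 11.18
tool_pos: [0.4685, 0.18, 0.0771]
orientation: [-0.676, -3.068, 0.0]
force: [-0.7, -0.3, 1.0]
opening: 0.0585
```

drive_tool([
  {"claw": 0.3,"linear": [0,0,-1],"angular": [0,0,0]},
  {"claw": 0.3,"linear": [0,0,-3],"angular": [0,0,0]},
  {"claw": 0.3,"linear": [0,0,-4],"angular": [0,0,0]},
  {"claw": 0.3,"linear": [0,0,-4],"angular": [0,0,0]},
  {"claw": 0.3,"linear": [0,5,0],"angular": [0,0,0]},
  {"claw": 0.3,"linear": [0,5,0],"angular": [0,0,0]},
  {"claw": 0.3,"linear": [0,5,0],"angular": [0,0,0]},
  {"claw": 0.3,"linear": [0,5,0],"angular": [0,0,0]},
  {"claw": 0.3,"linear": [0,5,0],"angular": [0,0,0]},
  {"claw": 0.3,"linear": [0,5,0],"angular": [0,0,0]},
  {"claw": 0.3,"linear": [0,0,0],"angular": [0,0,0]},
])

```text
t: 12.55
tool_pos: [0.594, 0.4547, 0.1938]
orientation: [-0.671, -3.066, 0.004]
force: [-0.7, -0.8, -0.5]
opening: 0.0649
```

Run:
```python
from fit import *
s=read_state(); print(s["t"],s["tool_pos"],s["opening"])
for n in("top","scene"):
    c=read_camera(n); w=24 if n=="top" else 40
    overlay(c,[.468,.1805,-.43,-.43],n+"_s.png",z0=.036,w=w)
    overlay(c,[.468,.1805,-.43,-.43],n+"_p.png",z0=.046,w=w)
    a=cv2.imread("pics/"+n+"_s.png");b=cv2.imread("pics/"+n+"_p.png")
    cv2.imwrite("pics/"+n+"_sp.png",cv2.resize(np.hstack([a,b]),(800,400)))
    save(c["pixels"],n+"9.png",1.5)
```

```text
12.55 [0.59398967 0.4547187  0.19376752] 0.06491924030400886
```

View pics/top_sp.png

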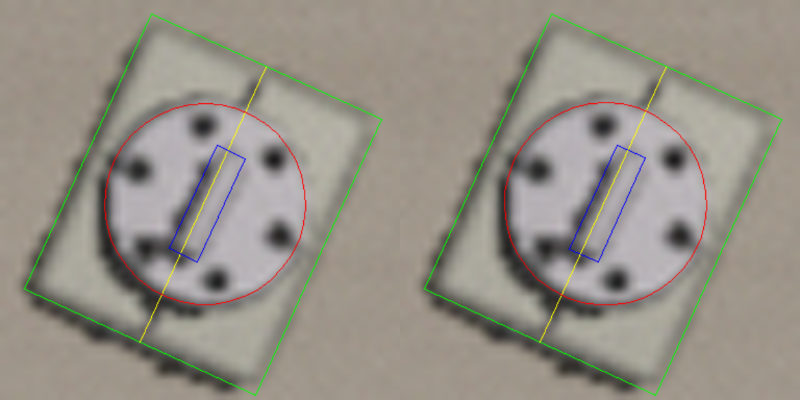

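View pics/scene_sp.png

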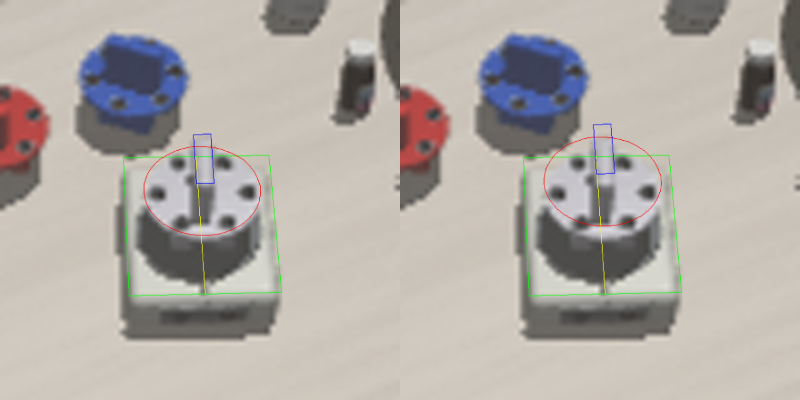

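View pics/top9.png

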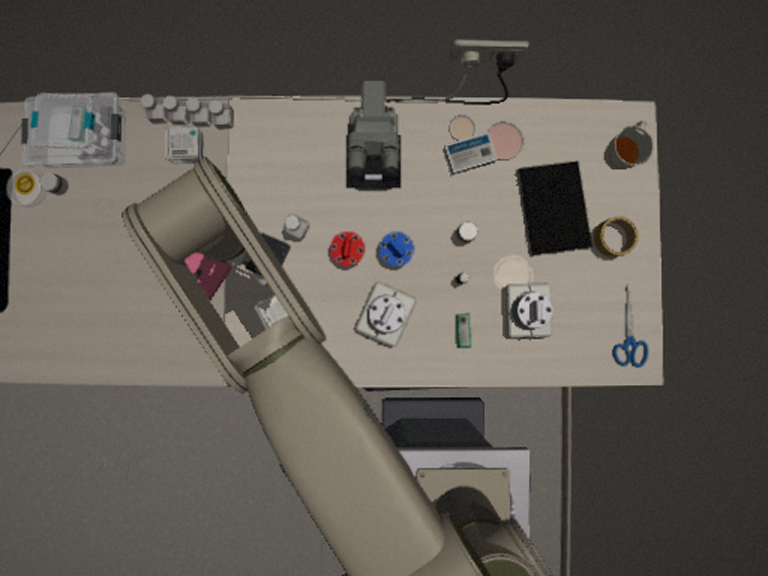

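In the scene view the disc at about (202,190) fits the seated outline and not the one 10 mm higher. From above the bar lies along the line of the ribs. The seated rotor and look-alikes are unmoved. A short rest, then hand in.

drive_tool([
  {"claw": 0.3,"linear": [0,0,0],"angular": [0,0,0]},
  {"claw": 0.3,"linear": [0,0,0],"angular": [0,0,0]},
])

```text
t: 12.9
tool_pos: [0.5949, 0.4514, 0.1989]
orientation: [0.677, 3.066, 0.002]
force: [-0.1, -0.6, 0.6]
opening: 0.0652
```

```bash
python3 -c "
from plant import *
print(close_job(), read_state()['t'])"
```

```text
the job is handed in; nothing more can be done
the job is handed in; nothing more can be done
```

The proud rotor is now seated on its drive, with its grip bar in line with the index ribs, and the job is handed in at about 13 s of the 32 s allowed. It was the left one of the two white spinners.

- **Turning:** I gripped the rotor by its bar and turned it about 93° at constant height. I lowered it about 10 mm with the key until the force showed contact with the deck, then let go and moved the arm away. The wrist force stayed below about 2 N in every reading.
- **Last checks:** In the scene camera the disc fits the seated outline and not the one 10 mm higher. From above, the bar lies along the rib line within what the picture can show. The arm ended about 29 cm away with the tool tip at 0.2 m height. The seated rotor and the blue, red and pink look-alikes looked unmoved. No check failed or disagreed.

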